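# Set the length stop in its hidden notch and lay the offcut against it

### The arm

A 6-joint arm with a two-finger parallel gripper is mounted at the origin on a cart in front of the work surface, level with it; the furniture and walls round the work are solid. World frame = base frame: x ahead of the robot, y to its left, z up, the work surface at z = 0. Lengths are in mm, angles in rad, forces in N, time in s.
With the tool pointing down it reaches from about 250 to 775 mm from the base axis. Payload 8.9 kg.
Tool frame: the origin (TCP) lies between the finger pads; the fingertips stand ahead of it and the grasp point (between the pads) lies 2 mm behind it (env.tip_reach is the z of the fingertips in the tool frame, in mm); z points along the fingers, x is the direction in which the jaws open and shut, and the axes are right-handed (so a half turn about z gives the same grasp; the last joint's range is limited). The gripper opens to 85 mm and grips with 20 to 120 N. Pads are 22 mm wide; open, the fingers measure 114 mm over their backs; the gripper's body (76 mm by 85 mm) begins 54 mm behind the grasp point. The pads swing forward as they close: fully open they stand 13 mm farther back than shut.
Start: joints at [1.188, 0.291, -0.153, 1.127, 0, 1.431], TCP at [126.725, 509.475, 248.305] pointing down, gripper open.
Joint ranges: [-2.52, 2.52], [-0.91, 1.74], [-1.3, 1.37], [-1.96, 2.02], [-1.52, 1.47], [-3.14, 3.14]. Speed limits (rad/s): [2.22, 2.22, 2.79, 3.14, 3.14, 3.14].

### API

Orientations are given as a unit quaternion [x, y, z, w].
In Python, from rig import env gives the robot as it stands. The module is installed in compiled form; this text tells all that it offers.
- The arm moves only by the tool drive_tool, never from a script. Its arguments are lists of equal length, an entry for each row: "translation": the shift along the world's x, y, z in mm, a list of three; "spin": the turn about the world's z in degrees. A call has 1 to 12 rows; each row is the pose to reach, as a shift and turn from the pose measured when the call began; what a row does not reach only later rows make up. A row lasts 1/12 s, in which the tool goes at most 41.7 mm and 7.16 degrees, less where a joint would pass 70% of its speed; a pose out of reach is approached as far as the arm can. A call with a gripper value outside its range is refused whole. "gripper" is the finger opening in mm, from 0 to 85.4, set as the call begins (left out, the last holds). The fingers move at their own pace and stop on an object; "squeeze" is the grip in N (left out, the last holds). Time passes only in rows, so rows that repeat a pose let the fingers close. It gives the time, the measured TCP pose, the force and the opening at its end, in the units of the state.
- env.get_state(): the state, without advancing time (a new reading comes with each control period).
- env.camera(name): name is "scene" or "top"; returns the picture (384x512x3 uint8, blue, green, red); there is no depth.
- env.camera_model(name): a dict with "vfov" (degrees; the focal length in pixels is half the picture's height over the tangent of half this angle, whatever the lens; pixels are square), "cx", "cy" (the principal point, pixels), "rvec" (rotation vector, rad) and "tvec" (3), from world to camera coordinates, as OpenCV has them. Camera axes: x right, y down, z forward; pixel columns grow to the right and rows downward; lengths in mm; the calibration is good to about 2 mm. A picture is of the moment at which its call begins. camera_model takes no time and is no camera call.
- env.hand_in(): hands the job in, once; it reports no verdict.
The state is a dict: "time_s": time; "joint_pos": joint angles; "dq": joint speeds; "joint_torque": joint torques, N m; "ee_pos": TCP position; "eef_rot": TCP orientation; "force": force on the tool from outside, world axes, zero at the start; "wrist_torque": the same for the moment, N m; "opening": finger opening in mm.
Only numpy, scipy, OpenCV 4.12 (cv2) and the standard library are available. Lean on these libraries where they do the work, as an engineer would, in place of code of your own. Each camera call takes 0.05 s, during which the arm holds its last target.

### The job

Set the length stop on the rail: slide it along towards the robot's right until its foot drops fully home in the index notch hidden inside the rail, stop there without forcing it, and leave it upright and home. Then take the wooden offcut that lies near the bench's front edge and lay it flat on the bench in front of the rail, square to it, with one end against the rail's front face and a long side against the right side of the stop's leg. Leave the glass jar behind the rail and the tape measure alone.

Things in the scene. Friction and masses are not known exactly. Their poses are not given: they have to be found in the camera images.
- rail: Fixed aluminium channel with a black cap at each end: 92 mm wide (its x), 352 mm long (its y, along which the stop slides), 49 mm high. Origin: centre of the underside, on the bench. Its -x side, towards the robot, is the front face, 46 mm in front of the origin. +y points to the robot's left.
- rail_slot (a point): Middle of the 12 mm wide slot along the rail's top, 49 mm above the bench; axes as the rail's; the stop's 96 mm long key runs in it. Inside the rail, out of sight, is a flat floor with one square-edged notch (a set of pockets for the stop's toes), 8 mm deep, with 4 mm of play along y. The notch's centre differs every time: anywhere from 35 mm right (-y) to 35 mm left (+y) of this point.
- stop_grip (a point): Centre of the upright black grip of the loose length stop (dark steel, 0.3 to 0.54 kg): a block 36 mm (x) by 24 mm (y) by 50 mm high (27 mm down, 23 mm up from here). Axes as the rail's within a few degrees. It starts 85 to 112 mm left (+y) of the rail's middle. This point is 94 mm above the bench while the stop slides on the flat floor, 86 mm once it is home.
- stop_plate (a point): Centre of the underside of the stop's steel plate, 96 (x) by 40 (y) by 8 mm, under the grip: 10 mm above the rail's top while sliding, 2 mm once home. Below it the stop's foot is caught in the oiled rail (friction about 0.1): 1 to 2 mm of play, lifts about 1.5 mm, cannot come out. Within 2 mm of the notch it falls home by its weight if free; gripped firmly, only once let go.
- stop_face (a point): Centre of the right (-y) side of the stop's leg, which reaches down in front of the rail: 28 mm (x) by 16 mm (y), its lower end 10 mm above the bench when home, 18 mm before. It spans 50 to 78 mm in front of the rail's middle line. This point is 64 mm in front of the grip's centre and 8 mm to its right; axes as the grip's.
- offcut_mid (a point): Centre (half-way up) of the loose pine offcut, 45 mm (its x) by 110 mm (its y) by 36 mm high, 0.11 to 0.23 kg, with a drilled hole in its top. Starts flat on the bench near its front edge, to the right, in front of the orange tool case (100 mm high; a similar block at the very back of the bench is not meant).
- jar_mid (a point): Centre of a glass jar with a yellow lid, 56 mm wide, 75 mm high, standing close behind the rail (another one stands at the very back); a bystander.
- tape_mid (a point): Centre of the case of a yellow tape measure, 34 x 67 x 60 mm, its tongue 60 mm out to its -y, standing to the left of the rail; a bystander.
Things that resemble listed ones, but are neither listed nor needed, are in the scene too. Of the things shaped like the part that bears stop_grip, the dark steel one is meant.

How it is judged:
By the outcome, as a careful person would: the job done as asked, in the order asked, and still so for the second after the job is handed in, with the robot touching nothing.
It also fails if it takes over 58 s, if anything falls off the work surface, if the arm or the gripper's body presses on something with over 40 N, if the wrist force passes 120 N, or if a joint passes its speed limit or range.

## Working session

There is one attempt and no reset: what is moved stays moved. The work goes in short steps, Python scripts to look and compute and a tool call to move; the robot and the scene stay as the last step left them, time stands still between calls to the robot, and variables do not carry over. Pictures are saved under pics/ and viewed, and the job is handed in when it is done.

Besides the shell and the picture viewer there is one more tool, called after ">>>" as name(argument=value, ...) on one line, values as JSON. drive_tool: Moves the arm, as the interface text tells. Its arguments: {"type":"object","properties":{"translation":{"type":"array","items":{"type":"array","items":{"type":"number"}}},"spin":{"type":"array","items":{"type":"number"}},"gripper":{"type":"number"},"squeeze":{"type":"number"}},"required":["translation","spin"]}

```bash
mkdir -p pics
cat > h.py <<'E'
import numpy as np, cv2
from rig import env
def cam(n):
    m=env.camera_model(n); f=192/np.tan(np.radians(m['vfov'])/2)
    K=np.array([[f,0,m['cx']],[0,f,m['cy']],[0,0,1.]]); R=cv2.Rodrigues(np.array(m['rvec'],float))[0]
    return K,R,np.array(m['tvec'],float).ravel(),m
def ray(n,u,v,z):
    K,R,t,m=cam(n); C=-R.T@t; d=R.T@np.linalg.inv(K)@np.array([u,v,1.])
    return C+d*(z-C[2])/d[2]
def proj(n,p):
    K,R,t,m=cam(n); q=K@(R@np.array(p,float)+t); return q[:2]/q[2]
E
python3 - <<'E'
from h import *
for n in("scene","top"):
    im=env.camera(n); cv2.imwrite(f"pics/{n}0.png",im)
    K,R,t,m=cam(n); print(m, -R.T@t)
print(env.get_state(), env.tip_reach)
E
```

```text
{'vfov': 53.07088487847375, 'cx': 252.15639865901562, 'cy': 194.77598305499353, 'rvec': array([ 2.16705065, -0.52857837,  0.24460017]), 'tvec': array([-425.51488965,  295.12112426,  878.28505358])} [ 150.96272851 -662.54816571  760.12118597]
{'vfov': 45.38455432479646, 'cx': 247.3523246938953, 'cy': 195.1980494689079, 'rvec': array([ 2.11040011, -2.17186135,  0.1640321 ]), 'tvec': array([ 152.38393026,  546.25888474, 1745.1131637 ])} [ 277.25104513  139.60843738 1808.50239913]
{'time_s': 0.1, 'joint_pos': array([ 1.18769093e+00,  2.91216055e-01, -1.54019621e-01,  1.12674830e+00,
       -1.48565902e-05,  1.43151374e+00]), 'dq': array([-2.74017133e-04, -2.09909184e-03,  2.59353831e-03,  3.39055816e-04,
        2.58490818e-03,  8.63666905e-05]), 'joint_torque': array([ 2.28804282e-03, -5.37976956e+01,  3.31919932e+01,  9.26303241e-03,
       -2.32104339e-04,  1.82804683e-06]), 'ee_pos': array([126.59164305, 509.11969336, 247.80549817]), 'eef_rot': array([ 7.87849503e-01,  6.15867525e-01, -5.10368914e-04,  3.03654198e-04]), 'force': array([-0.39474647,  0.87235685,  0.05897586]), 'wrist_torque': array([-0.00616655, -0.00041822, -0.01580254]), 'opening': 85.12118963716826} 17.0
```

View pics/scene0.png

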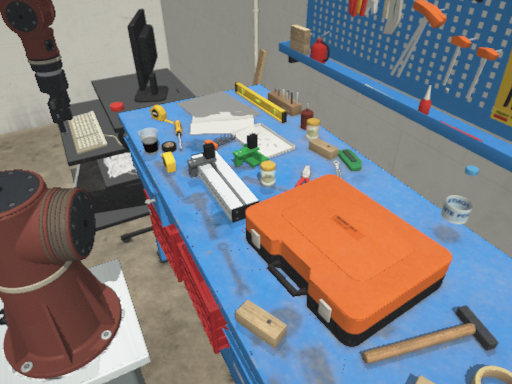

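View pics/top0.png

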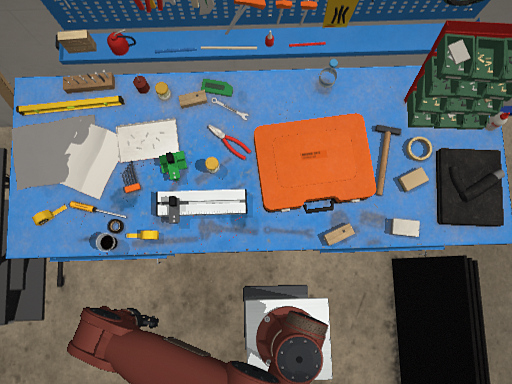

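In the top view the stop is the dark one at (174,207), and a green lookalike sits at (172,165). The offcut with the hole is at (340,233). Other blocks are at (413,180), (404,227 pale) and (193,99 back). In the scene view the offcut is at (260,323) and the stop at (205,157). Next I'll take crops to check these.

Run:
```python
import cv2, numpy as np
t=cv2.imread('pics/top0.png'); s=cv2.imread('pics/scene0.png')
a=cv2.resize(t[175:250,130:255],None,fx=6,fy=6,interpolation=cv2.INTER_CUBIC)
cv2.imwrite('pics/c1.png',a)
b=cv2.resize(t[210:255,310:370],None,fx=6,fy=6,interpolation=cv2.INTER_CUBIC)
c=cv2.resize(s[125:225,150:280],None,fx=6,fy=6,interpolation=cv2.INTER_CUBIC)
d=cv2.resize(s[290:355,220:300],None,fx=6,fy=6,interpolation=cv2.INTER_CUBIC)
cv2.imwrite('pics/c2.png',b);cv2.imwrite('pics/c3.png',c);cv2.imwrite('pics/c4.png',d)
```

```text
(no output)
```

View pics/c1.png

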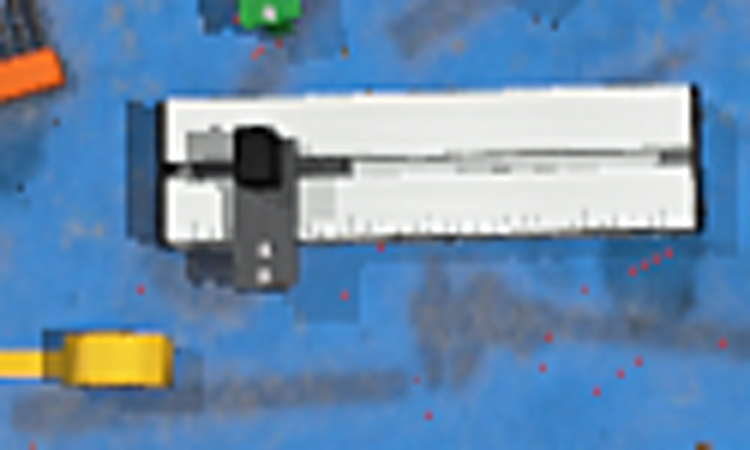

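View pics/c2.png

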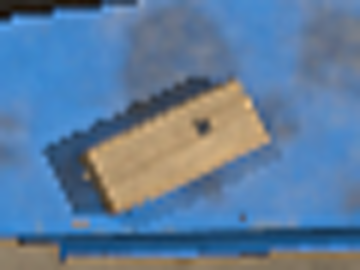

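View pics/c3.png

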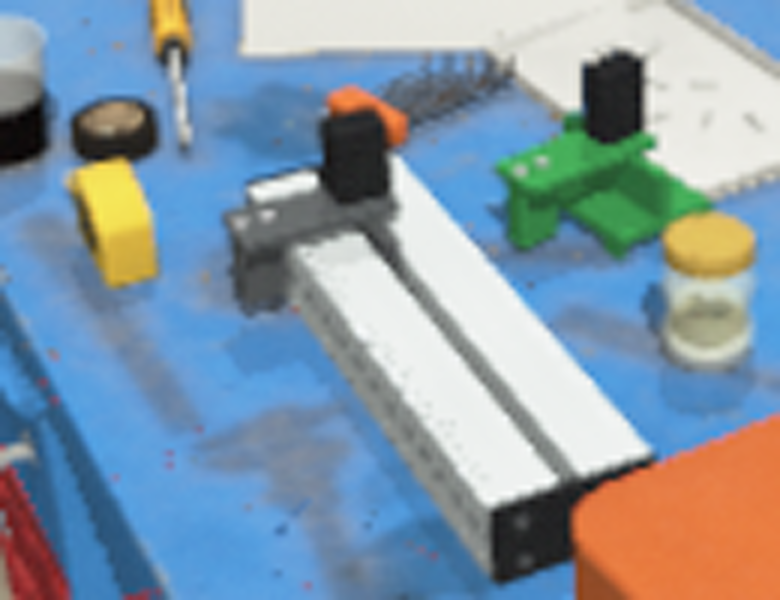

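View pics/c4.png

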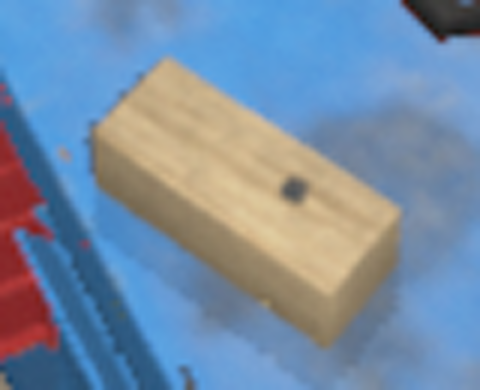

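The crops confirm both choices: the steel stop is on the rail (c1) and the drilled offcut is near the front edge (c2, c4). Measuring now.

```bash
cat > m.py <<'E'
from h import *
def rect(n,pts,z):
    w=np.array([ray(n,u,v,z)[:2] for u,v in pts],np.float32)
    return w
E
python3 - <<'E'
from m import *
t=cv2.imread('pics/top0.png')
hsv=cv2.cvtColor(t,cv2.COLOR_BGR2HSV)
def comp(mask,seed,k=3):
    mask=cv2.morphologyEx(mask,cv2.MORPH_CLOSE,np.ones((k,k),np.uint8))
    n,l,st,c=cv2.connectedComponentsWithStats(mask)
    return (l==l[seed[1],seed[0]]).astype(np.uint8)
def wrect(n,m,z):
    c=max(cv2.findContours(m,0,2)[0],key=cv2.contourArea)[:,0,:]
    w=rect(n,c,z); r=cv2.minAreaRect(w.astype(np.float32)); return r,cv2.boxPoints(r)
# rail top incl caps by corners
c=lambda x,y:((x+.5)/6-.5+130,(y+.5)/6-.5+175)
P=rect('top',[c(160,98),c(697,86),c(700,231),c(162,243)],49)
print('rail corners',P.round(1).tolist(),P.mean(0)); d=(P[0]+P[3]-P[1]-P[2])/2; print('len',np.linalg.norm(d),'yaw',np.degrees(np.arctan2(-d[0],d[1])),'wid',np.linalg.norm((P[0]+P[1]-P[2]-P[3])/2))
m=((hsv[...,1]<60)&(hsv[...,2]>150)).astype(np.uint8)
m=comp(m,(215,198),9); print('rail mask',wrect('top',m,49))
# grip top z=117
g=((t.max(2)<35)).astype(np.uint8); g[:,:165]=0;g[:,182:]=0;g[:190]=0;g[210:]=0
print('grip',wrect('top',g,117), g.sum())
# offcut
o=((hsv[...,0]>8)&(hsv[...,0]<28)&(hsv[...,1]>50)&(hsv[...,2]>90)).astype(np.uint8)
o=o*0+o; o[:218]=0;o[248:]=0;o[:,:318]=0;o[:,362:]=0
print('offcut top',wrect('top',comp(o,(335,238)),36))
s=cv2.imread('pics/scene0.png');
cc=lambda x,y:((x+.5)/6-.5+220,(y+.5)/6-.5+290)
P=rect('scene',[cc(167,57),cc(402,212),cc(330,293),cc(92,128)],36);print('offcut scene',P.round(1).tolist(),P.mean(0))
cc=lambda x,y:((x+.5)/6-.5+150,(y+.5)/6-.5+125)
for p,z in (((492,508),49),((575,483),49),((655,458),49),((500,580),0)): print(p,ray('scene',*cc(*p),z).round(1))
# grip top corners
for p in((320,122),(355,107),(388,114),(352,128)): print('gs',ray('scene',*cc(*p),117).round(1))
E
```

```text
rail corners [[576.4000244140625, 490.0], [574.2000122070312, 142.1999969482422], [479.79998779296875, 142.89999389648438], [482.0, 488.5]] [528.08527 315.8942 ]
len 346.73016 yaw -0.36305398 wid 94.46605
rail mask (((529.3343505859375, 315.03717041015625), (94.02436065673828, 336.3045349121094), 0.15629498660564423), array([[481.86368, 483.06058],
       [482.78104, 146.75728],
       [576.80505, 147.01376],
       [575.8877 , 483.31708]], dtype=float32))
grip (((525.0820922851562, 415.8692626953125), (26.08345603942871, 37.7003173828125), 89.86187744140625), array([[506.20056, 402.87302],
       [543.90076, 402.78214],
       [543.9636 , 428.8655 ],
       [506.26343, 428.9564 ]], dtype=float32)) 60
offcut top (((388.99981689453125, -209.90847778320312), (44.308990478515625, 116.8125228881836), 24.5181941986084), array([[ 344.60547, -165.96246],
       [ 393.08057, -272.24194],
       [ 433.39417, -253.85449],
       [ 384.91907, -147.57501]], dtype=float32))
offcut scene [[386.70001220703125, -155.5], [431.20001220703125, -255.3000030517578], [392.3999938964844, -271.3999938964844], [347.70001220703125, -171.39999389648438]] [ 389.48938 -213.38072]
(492, 508) [484.1 143.1  49. ]
(575, 483) [528.4 141.5  49. ]
(655, 458) [572.5 140.7  49. ]
(500, 580) [486.9 144.9   0. ]
gs [509.  420.7 117. ]
gs [532.6 427.2 117. ]
gs [545.9 410.9 117. ]
gs [522.2 406.  117. ]
```

Run:
```python
from m import *
for uv in((265,205),(305,209),(322,212),(371,198)): print(uv,ray('top',*uv,100).round(0),ray('top',*uv,40).round(0))
```

```text
(265, 205) [502.  72. 100.] [510.  69.  40.]
(305, 209) [483. -78. 100.] [490. -85.  40.]
(322, 212) [ 470. -141.  100.] [ 477. -151.   40.]
(371, 198) [ 517. -328.  100.] [ 526. -344.   40.]
```

>>> drive_tool(translation=[[35,-8,0],[70,-16,0],[105,-24,0],[140,-32,0],[175,-40,0],[210,-48,0],[245,-56,0],[280,-65,0],[315,-74,0],[350,-83,0],[380,-90,0],[400,-93,0]], spin=[2,4,6,8,10,12,14,14,14,14,14,14], gripper=36)

```text
time_s: 1.1
ee_pos: [529.3, 414.4, 246.9]
eef_rot: [0.708, 0.707, -0.001, 0.001]
force: [0.2, 1.4, 0.2]
opening: 35.8
```

>>> drive_tool(translation=[[-1,1,-35],[-2,2,-70],[-2,2,-100],[-2,2,-120],[-2,2,-130]], spin=[0,0,0,0,0])

```text
time_s: 1.52
ee_pos: [525.6, 415.4, 113.2]
eef_rot: [0.708, 0.707, -0.003, -0.0]
force: [0.6, 0.2, -0.7]
opening: 35.7
```

Run:
```python
from m import *
s=env.camera('scene');cv2.imwrite('pics/s1.png',cv2.resize(s[100:225,140:290],None,fx=5,fy=4.8,interpolation=cv2.INTER_CUBIC)); st=env.get_state();print(st['ee_pos'],st['force'])
```

```text
[525.51870563 415.28576581 112.81954939] [-1.54400234 -0.85521938 -0.36787948]
```

View pics/s1.png

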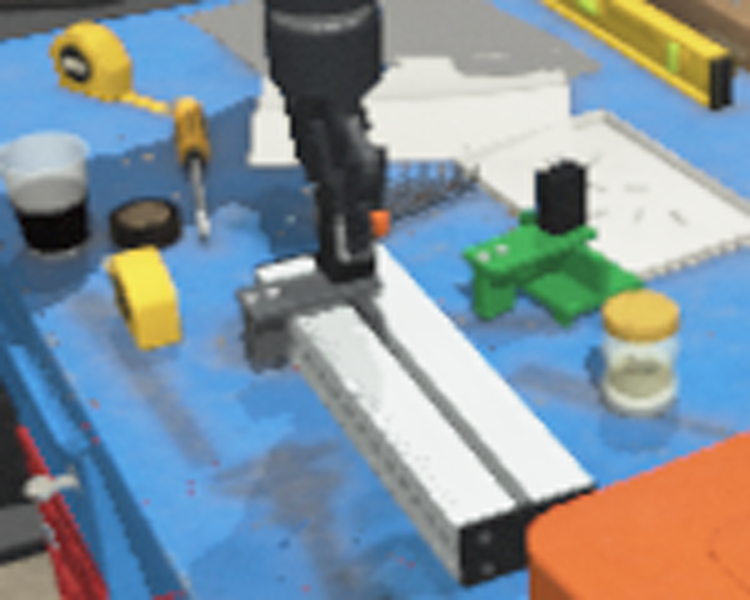

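>>> drive_tool(translation=[[1,0,-10],[1,0,-18],[1,0,-21],[1,0,-21],[1,-3,-21],[1,-6,-21]], spin=[0,0,0,0,0,0])

```text
time_s: 2.07
ee_pos: [526.9, 409.5, 92.6]
eef_rot: [0.708, 0.707, -0.003, -0.0]
force: [-1.2, 1.1, -1.2]
opening: 35.7
```

>>> drive_tool(translation=[[0,-4,0],[0,-9,0],[0,-14,0],[0,-19,0],[0,-24,0],[0,-29,0],[0,-34,0],[0,-38,0],[0,-42,0],[0,-45,0],[0,-47,0],[0,-47,0]], spin=[0,0,0,0,0,0,0,0,0,0,0,0])

```text
time_s: 3.07
ee_pos: [526.8, 362.0, 92.5]
eef_rot: [0.708, 0.707, -0.003, 0.0]
force: [-0.1, -0.2, -0.2]
opening: 36.1
```

Run:
```python
from m import *
s=env.camera('scene');cv2.imwrite('pics/s2.png',cv2.resize(s[100:225,140:290],None,fx=5,fy=4.8,interpolation=cv2.INTER_CUBIC)); st=env.get_state();print(st['ee_pos'],st['force'])
t=env.camera('top');cv2.imwrite('pics/t2.png',cv2.resize(t[170:250,130:255],None,fx=6,fy=6,interpolation=cv2.INTER_CUBIC))
```

```text
[526.76597124 362.16001369  92.46543331] [-0.22398952 -0.16113026  0.0736396 ]
```

View pics/s2.png

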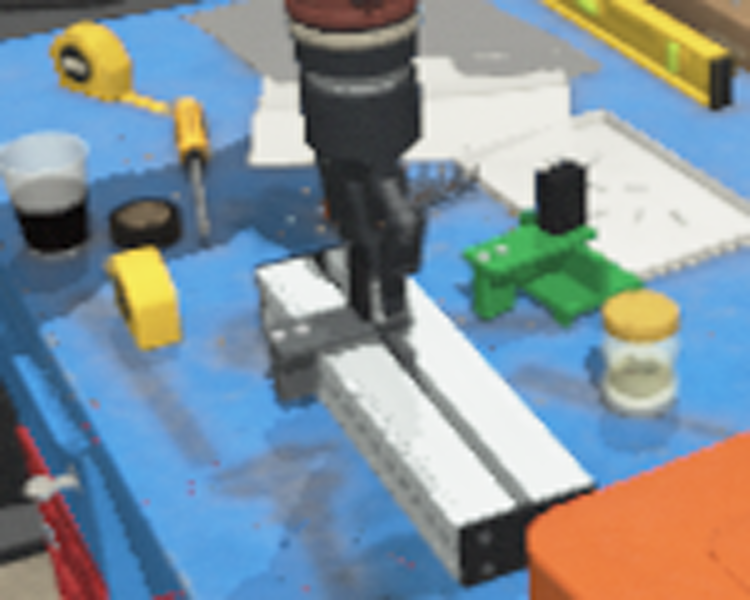

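View pics/t2.png

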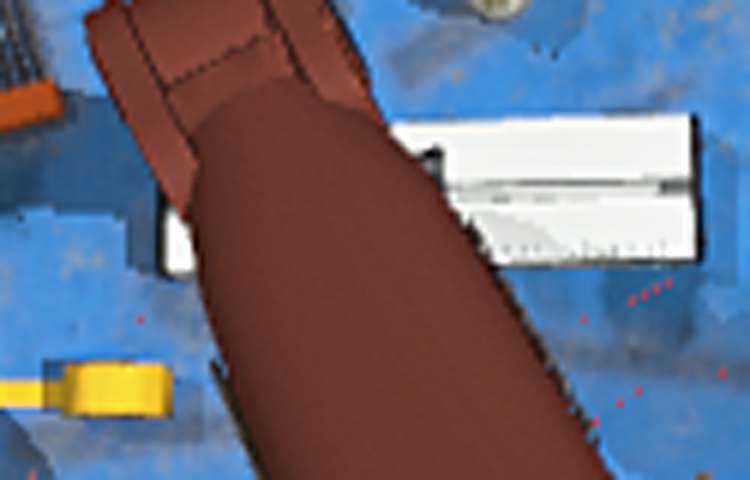

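>>> drive_tool(translation=[[0,-3,0],[0,-6,0],[0,-8,0],[0,-8,0]], spin=[0,0,0,0])

```text
time_s: 3.5
ee_pos: [526.7, 353.8, 92.4]
eef_rot: [0.708, 0.707, -0.003, 0.0]
force: [-0.0, 0.3, -0.0]
opening: 36.1
```

```bash
cat > tr.py <<'E'
from m import *
import os
s=env.camera('scene'); st=env.get_state()
# predicted front-top plate corner pixel if sliding (TCP+6)
cnt=len([f for f in os.listdir('pics') if f.startswith('k')])
cv2.imwrite(f'pics/k{cnt:02d}.png',s)
y=st['ee_pos'][1]+6
c=[proj('scene',[464,y,z]) for z in(67,59)]
g=cv2.cvtColor(s,cv2.COLOR_BGR2GRAY)
if not os.path.exists('T.npy'):
    u,v=proj('scene',[464,y,50]).round().astype(int)
    T=s[v-11:v+13,u-10:u+9]; np.save('T.npy',T); np.save('T0.npy',np.array([u,v,y]))
T=np.load('T.npy');u0,v0,y0=np.load('T0.npy')
r=cv2.matchTemplate(cv2.resize(s,None,fx=4,fy=4,interpolation=cv2.INTER_CUBIC)[400:1000,600:1300],cv2.resize(T,None,fx=4,fy=4,interpolation=cv2.INTER_CUBIC),cv2.TM_CCOEFF_NORMED)
_,mx,_,l=cv2.minMaxLoc(r)
u=(l[0]+600)/4+10;v=(l[1]+400)/4+11
# solve dy,dz from shift
p=proj('scene',[464,y0,50]);J=np.array([proj('scene',[464,y0-10,50])-p,proj('scene',[464,y0,40])-p]).T/10
d=np.linalg.solve(J,[u-u0,v-v0])
print('tcp',st['ee_pos'].round(1),'F',st['force'].round(1),'match',round(mx,3),'stop -y moved %.1f (tcp %.1f) down %.1f'%(d[0],y0-y,d[1]),'t',round(st['time_s'],2))
E
python3 tr.py
```

```text
tcp [526.7 353.9  92.4] F [ 0.5  0.  -1. ] match 1.0 stop -y moved 0.0 (tcp 0.0) down -0.0 t 3.55
```

```bash
python3 -c "
import cv2,numpy as np
T=np.load('T.npy');print(np.load('T0.npy'));cv2.imwrite('pics/T.png',cv2.resize(T,None,fx=12,fy=12,interpolation=cv2.INTER_NEAREST))"
```

```text
[199.        174.        359.8915014]
```

View pics/T.png

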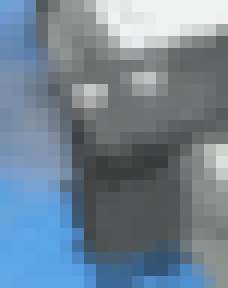

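The template shows the stop's front plate and leg well. Stepping 3 mm at a time from here.

>>> drive_tool(translation=[[0,-2,0],[0,-3,0],[0,-3,0]], spin=[0,0,0])

```text
time_s: 3.8
ee_pos: [526.7, 350.6, 92.3]
eef_rot: [0.708, 0.706, -0.004, 0.0]
force: [0.4, -0.2, -0.5]
opening: 35.9
```

```bash
python3 tr.py
```

```text
tcp [526.7 350.7  92.3] F [ 0.   0.3 -0.1] match 0.989 stop -y moved 2.1 (tcp 3.2) down 0.7 t 3.85
```

>>> drive_tool(translation=[[0,-2,0],[0,-3,0],[0,-3,0]], spin=[0,0,0])

```text
time_s: 4.1
ee_pos: [526.7, 347.5, 92.4]
eef_rot: [0.708, 0.706, -0.004, 0.0]
force: [0.1, 0.4, 0.9]
opening: 36.3
```

```bash
python3 tr.py
```

```text
tcp [526.6 347.5  92.3] F [-0.2 -0.2  0.3] match 0.985 stop -y moved 7.0 (tcp 6.4) down -0.2 t 4.15
```

>>> drive_tool(translation=[[0,-2,0],[0,-3,0],[0,-3,0]], spin=[0,0,0])

```text
time_s: 4.4
ee_pos: [526.7, 344.2, 92.4]
eef_rot: [0.708, 0.706, -0.004, 0.0]
force: [0.4, 0.1, 0.2]
opening: 36.2
```

```bash
python3 tr.py
```

```text
tcp [526.7 344.2  92.3] F [-0.  -0.4  0.3] match 0.978 stop -y moved 9.1 (tcp 9.7) down 0.5 t 4.45
```

>>> drive_tool(translation=[[0,-2,0],[0,-3,0],[0,-3,0]], spin=[0,0,0])

```text
time_s: 4.7
ee_pos: [526.7, 341.0, 92.3]
eef_rot: [0.708, 0.706, -0.004, 0.0]
force: [-0.3, 0.3, -0.1]
opening: 36.0
```

```bash
python3 tr.py
```

```text
tcp [526.6 341.   92.3] F [ 0.3 -0.6 -0.3] match 0.976 stop -y moved 11.2 (tcp 12.9) down 1.2 t 4.75
```

>>> drive_tool(translation=[[0,-2,0],[0,-3,0],[0,-3,0]], spin=[0,0,0])

```text
time_s: 5.0
ee_pos: [526.6, 337.7, 92.3]
eef_rot: [0.708, 0.706, -0.004, 0.0]
force: [0.7, -0.5, -0.3]
opening: 36.1
```

```bash
python3 tr.py
```

```text
tcp [526.6 337.8  92.3] F [0.3 0.4 0.4] match 0.971 stop -y moved 16.1 (tcp 16.1) down 0.3 t 5.05
```

>>> drive_tool(translation=[[0,-2,0],[0,-3,0],[0,-3,0]], spin=[0,0,0])

```text
time_s: 5.3
ee_pos: [526.7, 334.5, 92.3]
eef_rot: [0.708, 0.706, -0.004, 0.001]
force: [-0.0, 0.7, -0.1]
opening: 35.7
```

```bash
python3 tr.py
```

```text
tcp [526.6 334.5  92.3] F [-0.2 -1.6  0. ] match 0.973 stop -y moved 18.2 (tcp 19.4) down 1.0 t 5.35
```

>>> drive_tool(translation=[[0,-2,0],[0,-3,0],[0,-3,0]], spin=[0,0,0])

```text
time_s: 5.6
ee_pos: [526.7, 331.2, 92.3]
eef_rot: [0.708, 0.706, -0.004, 0.001]
force: [-0.9, 0.6, 0.7]
opening: 36.1
```

```bash
python3 tr.py
```

```text
tcp [526.6 331.3  92.3] F [ 0.1 -0.1  0.1] match 0.965 stop -y moved 23.1 (tcp 22.6) down 0.1 t 5.65
```

>>> drive_tool(translation=[[0,-2,0],[0,-3,0],[0,-3,0]], spin=[0,0,0])

```text
time_s: 5.9
ee_pos: [526.6, 328.0, 92.3]
eef_rot: [0.708, 0.706, -0.004, 0.001]
force: [0.5, -0.0, 1.5]
opening: 35.7
```

```bash
python3 tr.py
```

```text
tcp [526.6 328.   92.3] F [ 0.4 -0.9  1.1] match 0.966 stop -y moved 25.5 (tcp 25.9) down -0.4 t 5.95
```

>>> drive_tool(translation=[[0,-2,0],[0,-3,0],[0,-3,0]], spin=[0,0,0])

```text
time_s: 6.2
ee_pos: [526.6, 324.7, 92.3]
eef_rot: [0.708, 0.706, -0.004, 0.001]
force: [0.1, -0.3, 1.4]
opening: 35.9
```

```bash
python3 tr.py
```

```text
tcp [526.6 324.8  92.3] F [ 0.7 -0.3 -0.2] match 0.961 stop -y moved 30.4 (tcp 29.1) down -1.3 t 6.25
```

>>> drive_tool(translation=[[0,-2,0],[0,-3,0],[0,-3,0]], spin=[0,0,0])

```text
time_s: 6.5
ee_pos: [526.6, 321.5, 92.3]
eef_rot: [0.708, 0.706, -0.005, 0.001]
force: [0.0, 1.0, -0.4]
opening: 35.8
```

```bash
python3 tr.py
```

```text
tcp [526.6 321.5  92.3] F [-0.2  0.9  1. ] match 0.959 stop -y moved 32.5 (tcp 32.4) down -0.6 t 6.55
```

>>> drive_tool(translation=[[0,-2,0],[0,-3,0],[0,-3,0]], spin=[0,0,0])

```text
time_s: 6.8
ee_pos: [526.6, 318.2, 92.3]
eef_rot: [0.708, 0.706, -0.005, 0.001]
force: [-0.1, 0.5, 0.4]
opening: 35.9
```

```bash
python3 tr.py
```

```text
tcp [526.5 318.3  92.2] F [ 0.4  0.2 -1.4] match 0.95 stop -y moved 34.6 (tcp 35.6) down 0.1 t 6.85
```

>>> drive_tool(translation=[[0,-2,0],[0,-3,0],[0,-3,0]], spin=[0,0,0])

```text
time_s: 7.1
ee_pos: [526.5, 315.0, 92.3]
eef_rot: [0.708, 0.706, -0.005, 0.001]
force: [-0.2, -0.1, 0.1]
opening: 36.1
```

```bash
python3 tr.py
```

```text
tcp [526.6 315.1  92.3] F [-0.3 -0.4 -0.2] match 0.948 stop -y moved 39.5 (tcp 38.8) down -0.8 t 7.15
```

>>> drive_tool(translation=[[0,-2,0],[0,-3,0],[0,-3,0]], spin=[0,0,0])

```text
time_s: 7.4
ee_pos: [526.5, 311.8, 92.2]
eef_rot: [0.709, 0.706, -0.005, 0.001]
force: [-0.3, -0.5, 1.2]
opening: 36.3
```

```bash
python3 tr.py
```

```text
tcp [526.5 311.8  92.2] F [-0.7 -0.7 -0.5] match 0.941 stop -y moved 44.4 (tcp 42.1) down -1.7 t 7.45
```

>>> drive_tool(translation=[[0,-2,0],[0,-3,0],[0,-3,0]], spin=[0,0,0])

```text
time_s: 7.7
ee_pos: [526.5, 308.5, 92.2]
eef_rot: [0.709, 0.706, -0.005, 0.001]
force: [-0.0, -0.2, -0.2]
opening: 36.0
```

```bash
python3 tr.py
```

```text
tcp [526.5 308.5  92.2] F [-0.2 -0.6 -0. ] match 0.941 stop -y moved 46.5 (tcp 45.3) down -1.0 t 7.75
```

>>> drive_tool(translation=[[0,-2,0],[0,-3,0],[0,-3,0]], spin=[0,0,0])

```text
time_s: 8.0
ee_pos: [526.5, 305.3, 92.2]
eef_rot: [0.709, 0.705, -0.005, 0.001]
force: [0.3, 0.5, -0.4]
opening: 36.2
```

```bash
python3 tr.py
```

```text
tcp [526.5 305.3  92.2] F [ 1.2 -0.5 -0.4] match 0.933 stop -y moved 48.6 (tcp 48.6) down -0.3 t 8.05
```

>>> drive_tool(translation=[[0,-2,0],[0,-3,0],[0,-3,0]], spin=[0,0,0])

```text
time_s: 8.3
ee_pos: [526.5, 302.1, 92.2]
eef_rot: [0.709, 0.705, -0.005, 0.001]
force: [-0.6, 0.1, 0.2]
opening: 36.1
```

```bash
python3 tr.py
```

```text
tcp [526.5 302.1  92.2] F [0.3 0.5 0.1] match 0.933 stop -y moved 53.5 (tcp 51.8) down -1.2 t 8.35
```

>>> drive_tool(translation=[[0,-2,0],[0,-3,0],[0,-3,0]], spin=[0,0,0])

```text
time_s: 8.6
ee_pos: [526.5, 298.8, 92.2]
eef_rot: [0.709, 0.705, -0.005, 0.001]
force: [-0.3, -0.6, 0.1]
opening: 35.9
```

```bash
python3 tr.py
```

```text
tcp [526.5 298.8  92.2] F [ 0.1 -0.4 -0.6] match 0.925 stop -y moved 58.3 (tcp 55.0) down -2.2 t 8.65
```

>>> drive_tool(translation=[[0,-2,0],[0,-3,0],[0,-3,0]], spin=[0,0,0])

```text
time_s: 8.9
ee_pos: [526.5, 295.6, 92.2]
eef_rot: [0.709, 0.705, -0.005, 0.001]
force: [-0.3, 0.8, -0.2]
opening: 36.0
```

```bash
python3 tr.py
```

```text
tcp [526.5 295.6  92.2] F [1.1 0.6 0.5] match 0.921 stop -y moved 60.4 (tcp 58.3) down -1.4 t 8.95
```

>>> drive_tool(translation=[[0,-2,0],[0,-3,0],[0,-3,0]], spin=[0,0,0])

```text
time_s: 9.2
ee_pos: [526.5, 292.4, 92.2]
eef_rot: [0.709, 0.705, -0.006, 0.002]
force: [-0.7, 1.2, -0.2]
opening: 36.1
```

```bash
python3 tr.py; python3 -c "
import cv2
s=cv2.imread('pics/k20.png')
cv2.imwrite('pics/z1.png',cv2.resize(s[110:225,150:290],None,fx=5,fy=5,interpolation=cv2.INTER_CUBIC))"; ls pics | grep k | tail -1
```

```text
tcp [526.5 292.4  92.2] F [0.3 0.5 0.2] match 0.913 stop -y moved 62.6 (tcp 61.5) down -0.7 t 9.25
k19.png[ WARN:0@0.017] global loadsave.cpp:275 findDecoder imread_('pics/k20.png'): can't open/read file: check file path/integrity
Traceback (most recent call last):
TypeError: 'NoneType' object is not subscriptable
```

```bash
python3 -c "
import cv2
s=cv2.imread('pics/k19.png')
cv2.imwrite('pics/z1.png',cv2.resize(s[110:225,150:290],None,fx=5,fy=5,interpolation=cv2.INTER_CUBIC))"
```

```text
(no output)
```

View pics/z1.png

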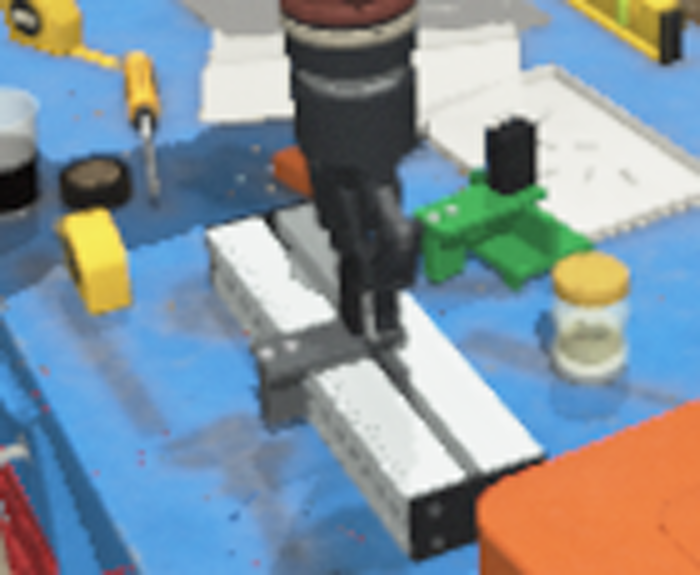

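The stop is still riding up on the floor, upright and following the finger. Continuing.

>>> drive_tool(translation=[[0,-2,0],[0,-3,0],[0,-3,0]], spin=[0,0,0])

```text
time_s: 9.5
ee_pos: [526.5, 289.1, 92.2]
eef_rot: [0.709, 0.705, -0.006, 0.002]
force: [-0.2, -0.1, -0.4]
opening: 36.2
```

```bash
python3 tr.py
```

```text
tcp [526.5 289.1  92.2] F [ 1.  -0.3  0.8] match 0.908 stop -y moved 67.1 (tcp 64.7) down -0.5 t 9.55
```

>>> drive_tool(translation=[[0,-2,0],[0,-3,0],[0,-3,0]], spin=[0,0,0])

```text
time_s: 9.8
ee_pos: [526.4, 285.8, 92.1]
eef_rot: [0.709, 0.705, -0.006, 0.002]
force: [1.5, 0.4, -0.1]
opening: 35.9
```

```bash
python3 tr.py
```

```text
tcp [526.4 285.9  92.1] F [0.6 0.3 0.4] match 0.906 stop -y moved 69.2 (tcp 68.0) down 0.3 t 9.85
```

>>> drive_tool(translation=[[0,-2,0],[0,-3,0],[0,-3,0]], spin=[0,0,0])

```text
time_s: 10.1
ee_pos: [526.4, 282.5, 92.1]
eef_rot: [0.709, 0.705, -0.006, 0.002]
force: [-0.1, -0.4, 1.2]
opening: 36.3
```

```bash
python3 tr.py
```

```text
tcp [526.4 282.6  92.1] F [0.3 1.  0.1] match 0.874 stop -y moved 77.7 (tcp 71.2) down 3.2 t 10.15
```

```bash
python3 tr.py; python3 -c "
import cv2,numpy as np
a=[cv2.resize(cv2.imread(f'pics/k{i}.png')[150:220,190:245],None,fx=7,fy=7,interpolation=cv2.INTER_CUBIC) for i in (21,23)]
cv2.imwrite('pics/z2.png',np.hstack(a))"; ls pics|grep k2
```

```text
tcp [526.4 282.7  92.1] F [ 0.9 -0.3 -0.1] match 0.874 stop -y moved 77.7 (tcp 71.2) down 3.2 t 10.2
k20.png
k21.png
k22.png
k23.png
```

View pics/z2.png

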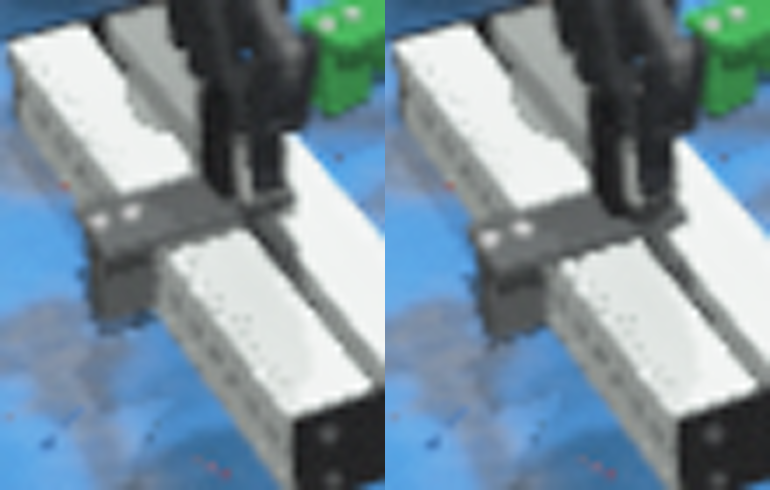

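The leg has jumped down about 3 px, which suggests the stop dropped. I'll back off and raise the gripper to verify.

>>> drive_tool(translation=[[0,4,0],[0,6,3],[0,6,30],[0,6,65],[0,6,100],[-20,6,120],[-50,-15,130],[-80,-45,130],[-100,-80,130],[-110,-115,130],[-120,-150,130]], spin=[0,0,0,0,0,0,-6,-13,-20,-27,-34], gripper=36)

```text
time_s: 11.12
ee_pos: [405.1, 132.0, 222.6]
eef_rot: [0.885, 0.465, -0.006, 0.0]
force: [1.3, -0.4, 0.4]
opening: 36.0
```

Run:
```python
from m import *
for n,(a,b,c,d) in dict(scene=(110,225,150,290),top=(175,255,130,260)).items():
    s=env.camera(n);cv2.imwrite(f'pics/{n}3f.png',s);cv2.imwrite(f'pics/{n}3.png',cv2.resize(s[a:b,c:d],None,fx=5,fy=5,interpolation=cv2.INTER_CUBIC))
```

```text
(no output)
```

View pics/scene3.png

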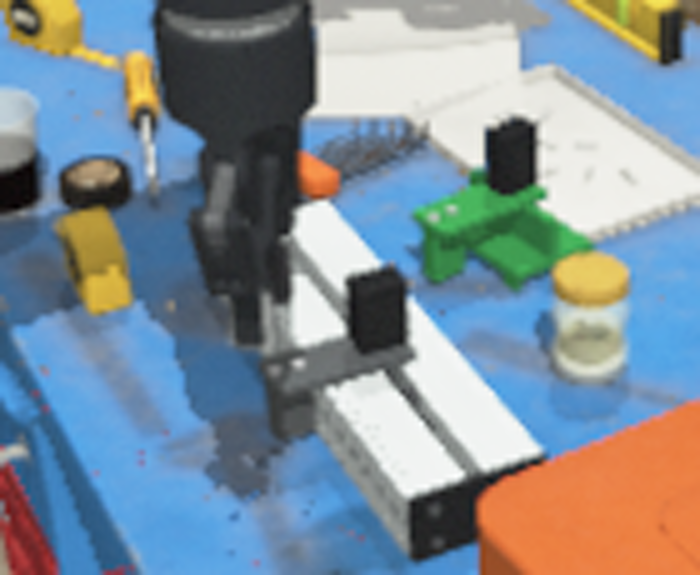

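View pics/top3.png

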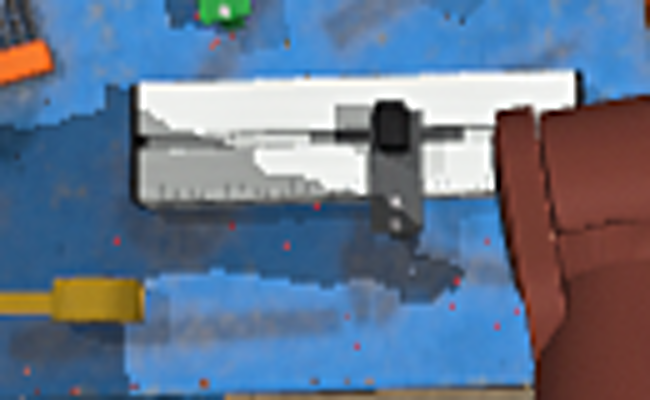

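```bash
python3 - <<'E'
from m import *
t=cv2.imread('pics/top3f.png')
g=((t.max(2)<35)).astype(np.uint8); g[:,:200]=0;g[:,216:]=0;g[:193]=0;g[207:]=0
ys,xs=np.nonzero(g); print(xs.min(),xs.max(),ys.min(),ys.max())
c=cv2.findContours(g,0,2)[0];c=max(c,key=cv2.contourArea)[:,0]
for z in(109,117):
  w=rect('top',c,z);r=cv2.minAreaRect(w);print(z,r, w.min(0),w.max(0))
cc=lambda x,y:((x+.5)/5-.5+150,(y+.5)/5-.5+110)
# scene grip corners: predicted vs observed
for z in (109,117):
  for yy in(286,288.5,291):
    print(z,yy,[((proj('scene',[527+a,yy+b,z])+.5-[150,110])*5-.5).round().tolist() for a,b in((-18,-12),(-18,12),(18,12),(18,-12))], ((proj('scene',[527-66,yy-20,z-50])+.5-[150,110])*5-.5).round().tolist(),'legbot',((proj('scene',[450,yy-8,z-99])+.5-[150,110])*5-.5).round().tolist())
E
python3 -c "
import cv2
s=cv2.imread('pics/scene3f.png');cv2.imwrite('pics/z3.png',cv2.resize(s[155:205,195:245],None,fx=12,fy=12,interpolation=cv2.INTER_CUBIC))"
```

```text
205 211 196 205
109 ((524.3493041992188, 284.44091796875), (22.47465705871582, 34.1851921081543), 89.06075286865234) [507.19714 272.9916 ] [541.6237  295.77747]
117 ((523.1860961914062, 283.7591552734375), (22.368858337402344, 34.0243034362793), 89.0607681274414) [506.11472 272.36374] [540.3793  295.04233]
109 286 [[354.0, 292.0], [339.0, 274.0], [391.0, 259.0], [407.0, 278.0]] [293.0, 386.0] legbot [276.0, 443.0]
109 288.5 [[352.0, 291.0], [337.0, 272.0], [390.0, 258.0], [405.0, 276.0]] [292.0, 384.0] legbot [275.0, 441.0]
109 291 [[351.0, 289.0], [336.0, 270.0], [388.0, 256.0], [404.0, 274.0]] [290.0, 382.0] legbot [274.0, 439.0]
117 286 [[353.0, 282.0], [338.0, 263.0], [391.0, 249.0], [406.0, 267.0]] [292.0, 376.0] legbot [275.0, 433.0]
117 288.5 [[352.0, 280.0], [336.0, 261.0], [389.0, 247.0], [405.0, 265.0]] [291.0, 374.0] legbot [274.0, 431.0]
117 291 [[350.0, 278.0], [335.0, 259.0], [387.0, 245.0], [403.0, 263.0]] [289.0, 372.0] legbot [273.0, 429.0]
```

View pics/z3.png

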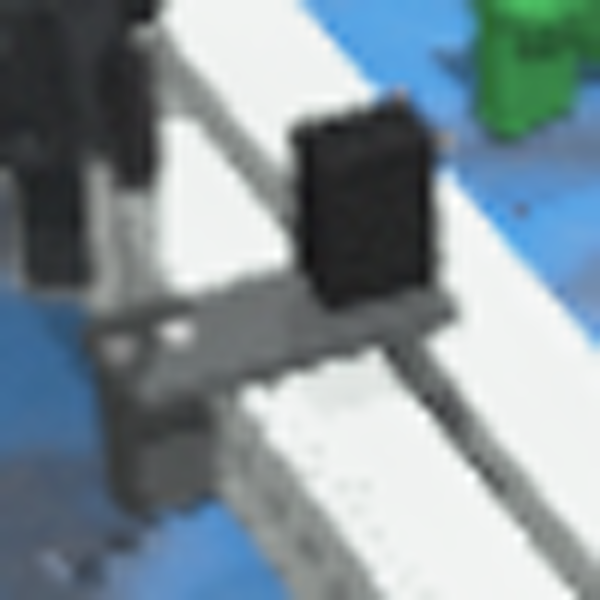

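The stop is home: its grip top and leg bottom match z=109 and z=10 (leg bottom observed at crop (277,440), predicted (276,443)). Now for the offcut.

>>> drive_tool(translation=[[-2,-30,0],[-5,-62,0],[-8,-95,0],[-11,-128,0],[-14,-162,0],[-17,-196,0],[-20,-230,0],[-23,-264,0],[-26,-292,0],[-28,-312,-20],[-28,-318,-55],[-28,-318,-90]], spin=[-5,-10,-15,-20,-25,-31,-31,-31,-31,-31,-31,-31], gripper=70)

```text
time_s: 12.22
ee_pos: [378.5, -190.8, 132.6]
eef_rot: [0.978, 0.209, -0.005, 0.0]
force: [0.4, 0.3, -1.0]
opening: 69.7
```

Run:
```python
from m import *
s=env.camera('scene');cv2.imwrite('pics/s4.png',cv2.resize(s[200:384,150:350],None,fx=3,fy=3,interpolation=cv2.INTER_CUBIC)); st=env.get_state();print(st['ee_pos'],st['eef_rot'],np.degrees(2*np.arctan2(st['eef_rot'][1],st['eef_rot'][0])))
```

```text
[ 374.9394593  -187.53381126  126.69690146] [ 0.97784318  0.20915385 -0.00811899 -0.00338481] 24.14648927583957
```

View pics/s4.png

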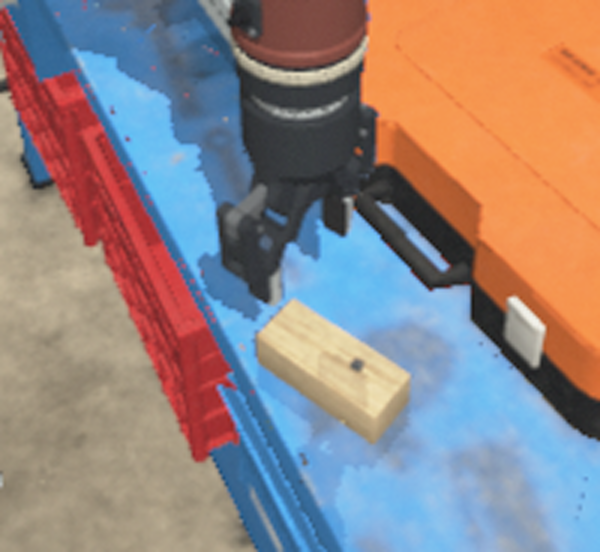

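The gripper is above the near end of the offcut, clear of the tool case. Descending, then gripping.

>>> drive_tool(translation=[[1,1,-30],[2,1,-60],[2,1,-85],[2,1,-98],[2,1,-103],[2,1,-104],[2,1,-104]], spin=[0,0,0,0,0,0,0])

```text
time_s: 12.85
ee_pos: [377.7, -186.6, 23.5]
eef_rot: [0.978, 0.21, -0.008, -0.003]
force: [0.6, 0.8, 0.3]
opening: 70.1
```

>>> drive_tool(translation=[[0,0,0],[0,0,0],[0,0,0],[0,0,0],[0,0,0],[0,0,0],[0,0,0]], spin=[0,0,0,0,0,0,0], gripper=35, squeeze=45)

```text
time_s: 13.43
ee_pos: [378.7, -187.2, 24.8]
eef_rot: [0.978, 0.21, -0.007, -0.002]
force: [-0.8, 1.5, 10.4]
opening: 44.1
```

>>> drive_tool(translation=[[0,0,8],[-3,0,25],[-8,10,45],[-15,30,60],[-20,55,60],[-25,85,60],[-30,118,60],[-30,151,60],[-30,184,60],[-30,217,60],[-30,250,60],[-30,280,60]], spin=[0,0,0,3,8,13,19,25,31,37,43,49])

```text
time_s: 14.43
ee_pos: [348.7, 94.6, 85.8]
eef_rot: [0.801, 0.598, -0.007, 0.001]
force: [1.6, -0.2, -1.9]
opening: 44.3
```

>>> drive_tool(translation=[[0,20,0],[0,45,0],[5,70,0],[10,95,0],[15,120,0],[20,138,0],[25,150,-5],[29,155,-10],[30,155,-15],[30,155,-15]], spin=[5,10,14,16,16,16,16,16,16,16])

```text
time_s: 15.27
ee_pos: [378.4, 248.7, 70.1]
eef_rot: [0.71, 0.704, -0.007, 0.002]
force: [0.4, -1.6, -2.3]
opening: 43.9
```

Run:
```python
from m import *
s=env.camera('scene');cv2.imwrite('pics/s5.png',cv2.resize(s[100:240,150:310],None,fx=4.5,fy=4.2,interpolation=cv2.INTER_CUBIC)); st=env.get_state();print(st['ee_pos'],st['force'],st['opening'],np.degrees(2*np.arctan2(st['eef_rot'][1],st['eef_rot'][0])))
t=env.camera('top');cv2.imwrite('pics/t5.png',cv2.resize(t[170:260,150:260],None,fx=6,fy=6,interpolation=cv2.INTER_CUBIC))
```

```text
[378.30591035 248.72392923  70.38508789] [ 0.16765841 -1.91917198 -3.34397932] 44.753258963318906 89.48205541315001
```

View pics/s5.png

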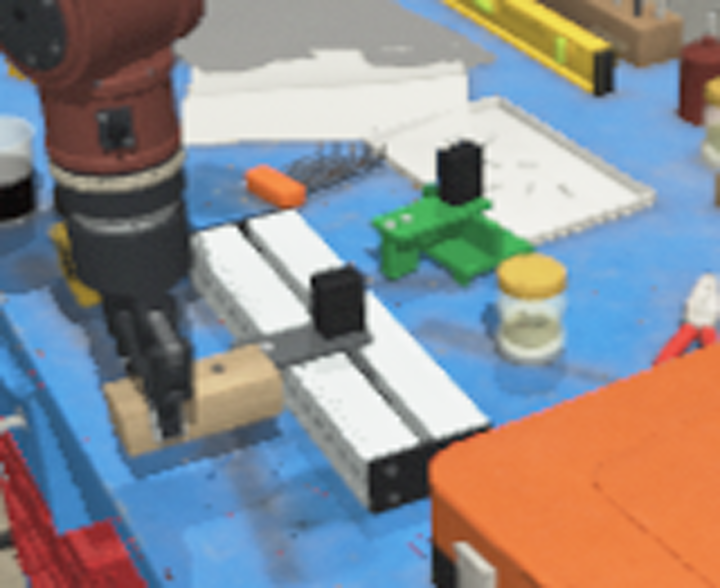

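View pics/t5.png

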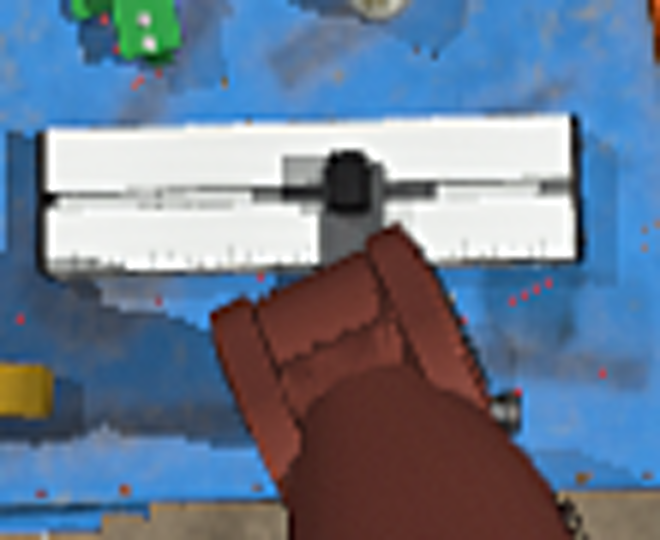

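Run:
```python
from m import *
cc=lambda x,y:((x+.5)/4.5-.5+150,(y+.5)/4.2-.5+100)
for p in((283,377),(265,348),(125,418),(107,385)): print(p,ray('scene',*cc(*p),82).round(1))
print(ray('scene',*cc(285,412),46), ray('scene',*cc(128,455),46))
```

```text
(283, 377) [457.2 217.4  82. ]
(265, 348) [460.  256.3  82. ]
(125, 418) [349.4 221.1  82. ]
(107, 385) [350.9 263.3  82. ]
[458.31849391 223.68203661  46.        ] [348.18589543 226.18942361  46.        ]
```

>>> drive_tool(translation=[[4,-1,-12],[8,-1,-26],[12,-1,-38],[12,-1,-43],[12,-1,-44],[12,-1,-44]], spin=[0,0,0,0,0,0])

```text
time_s: 15.87
ee_pos: [390.1, 247.6, 26.8]
eef_rot: [0.71, 0.704, -0.007, 0.002]
force: [0.2, 1.2, -1.1]
opening: 44.2
```

```bash
cat > v.py <<'E'
from m import *
import sys
n=sys.argv[1]
s=env.camera('scene');cv2.imwrite(f'pics/{n}f.png',s);cv2.imwrite(f'pics/{n}.png',cv2.resize(s[140:240,165:265],None,fx=6,fy=6,interpolation=cv2.INTER_CUBIC)); st=env.get_state();print(st['ee_pos'].round(1),st['force'].round(1),st['opening'],np.degrees(2*np.arctan2(st['eef_rot'][1],st['eef_rot'][0])))
E
python3 v.py p1
```

```text
[390.3 247.8  27.1] [-0.5 -1.  -1.4] 44.38994371076398 89.46854771265033
```

View pics/p1.png

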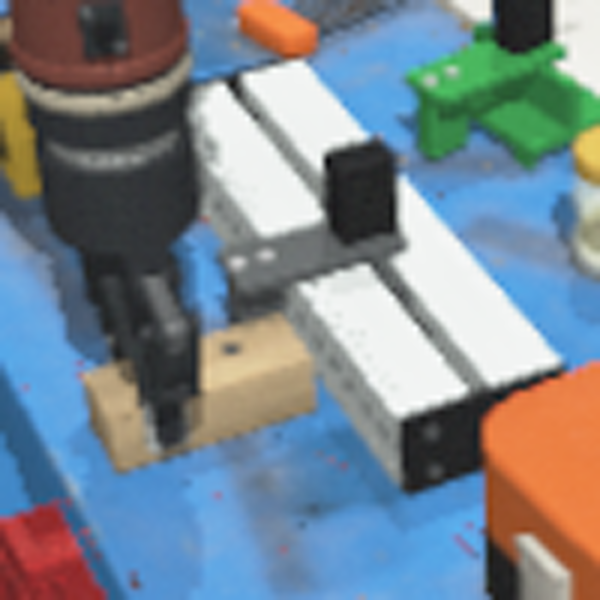

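The offcut is right of the leg, about 1–2 mm above the bench, with its far end near the rail. I'll lower it slightly and feel for the rail.

Run:
```python
from m import *
cc=lambda x,y:((x+.5)/6-.5+165,(y+.5)/6-.5+140)
for p,z in(((315,408),2),((122,470),2),((315,367),38),((288,315),38),((85,378),38),((112,425),38)): print(p,ray('scene',*cc(*p),z).round(1))
```

```text
(315, 408) [469.3 225.1   2. ]
(122, 470) [363.6 225.    2. ]
(315, 367) [467.1 213.6  38. ]
(288, 315) [471.9 261.1  38. ]
(85, 378) [360.5 260.   38. ]
(112, 425) [360.4 217.8  38. ]
```

>>> drive_tool(translation=[[0,0,-1],[2,0,-2],[4,0,-2],[4,0,-2]], spin=[0,0,0,0])

```text
time_s: 16.25
ee_pos: [395.0, 248.0, 25.4]
eef_rot: [0.71, 0.704, -0.006, 0.002]
force: [-0.4, -0.3, -1.9]
opening: 44.0
```

>>> drive_tool(translation=[[1,0,-1],[2,0,-1],[3,0,-1],[3,0,-1]], spin=[0,0,0,0])

```text
time_s: 16.58
ee_pos: [396.7, 248.1, 24.9]
eef_rot: [0.71, 0.704, -0.007, 0.001]
force: [-7.2, -0.5, 14.7]
opening: 44.4
```

>>> drive_tool(translation=[[1,0,0],[2,0,0],[2,0,0]], spin=[0,0,0])

```text
time_s: 16.83
ee_pos: [399.2, 248.1, 25.0]
eef_rot: [0.71, 0.704, -0.007, 0.001]
force: [-0.0, -0.9, 0.3]
opening: 44.5
```

>>> drive_tool(translation=[[1,0,0],[2,0,0],[2,0,0]], spin=[0,0,0])

```text
time_s: 17.08
ee_pos: [401.4, 248.2, 24.9]
eef_rot: [0.71, 0.704, -0.007, 0.001]
force: [-1.7, -0.1, 2.0]
opening: 44.4
```

```bash
python3 v.py p2
```

```text
[401.4 248.2  24.9] [-0.6  0.3  1.4] 44.62449610095846 89.48817899038862
```

View pics/p2.png

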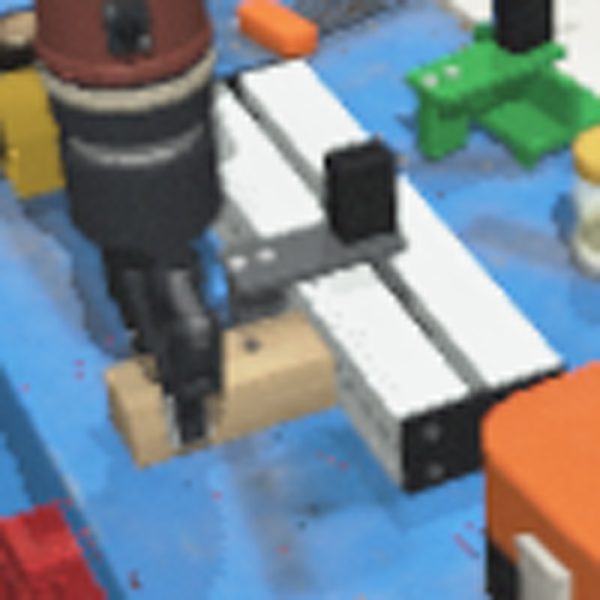

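>>> drive_tool(translation=[[1,0,0],[1,0,0]], spin=[0,0])

```text
time_s: 17.3
ee_pos: [402.2, 248.2, 24.9]
eef_rot: [0.71, 0.704, -0.007, 0.001]
force: [-3.5, -0.9, 4.5]
opening: 44.4
```

>>> drive_tool(translation=[[1,0,0],[1,0,0]], spin=[0,0])

```text
time_s: 17.47
ee_pos: [402.2, 248.1, 24.9]
eef_rot: [0.71, 0.704, -0.008, 0.0]
force: [-6.2, -0.1, 7.3]
opening: 44.3
```

Fx is about −6 N with no travel, so the end is on the rail. I'll ease off 1 mm and step left to the leg.

>>> drive_tool(translation=[[-1,0,0],[-1,2,0],[-1,2,0]], spin=[0,0,0])

```text
time_s: 17.72
ee_pos: [401.6, 250.4, 25.0]
eef_rot: [0.71, 0.704, -0.007, 0.001]
force: [0.0, -0.2, 0.8]
opening: 44.2
```

>>> drive_tool(translation=[[0,1,0],[0,2,0],[0,2,0]], spin=[0,0,0])

```text
time_s: 17.97
ee_pos: [401.9, 252.6, 25.0]
eef_rot: [0.71, 0.704, -0.007, 0.001]
force: [0.6, -0.5, -0.7]
opening: 44.3
```

```bash
python3 v.py p3
```

```text
[401.9 252.6  24.9] [ 0.2  0.6 -0.3] 44.29099646684084 89.50871660730877
```

View pics/p3.png

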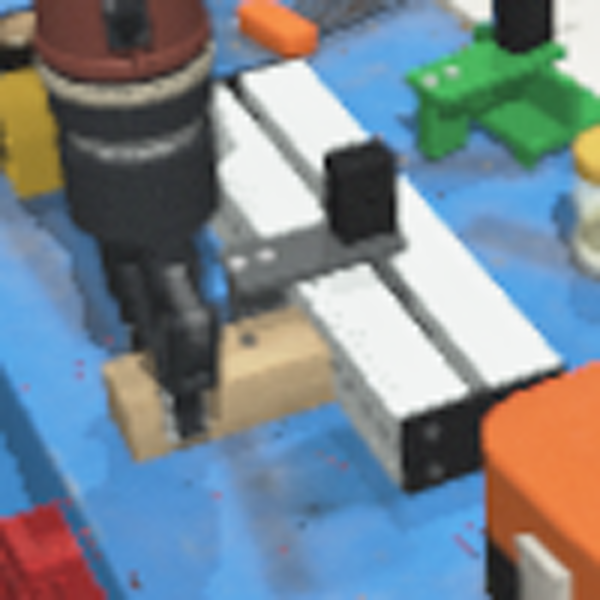

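>>> drive_tool(translation=[[0,1,0],[0,1,0]], spin=[0,0])

```text
time_s: 18.18
ee_pos: [402.0, 253.8, 24.9]
eef_rot: [0.71, 0.704, -0.007, 0.001]
force: [0.1, 0.4, 0.7]
opening: 44.2
```

>>> drive_tool(translation=[[0,1,0],[0,1,0]], spin=[0,0])

```text
time_s: 18.35
ee_pos: [402.0, 254.9, 24.9]
eef_rot: [0.71, 0.704, -0.007, 0.001]
force: [0.5, 0.1, 1.0]
opening: 44.1
```

>>> drive_tool(translation=[[0,1,0],[0,1,0]], spin=[0,0])

```text
time_s: 18.52
ee_pos: [402.0, 256.1, 25.0]
eef_rot: [0.71, 0.704, -0.007, 0.001]
force: [-0.2, -0.6, 0.1]
opening: 44.4
```

```bash
python3 v.py p4; python3 -c "
import cv2
s=cv2.imread('pics/p4f.png');cv2.imwrite('pics/z4.png',cv2.resize(s[170:220,180:235],None,fx=12,fy=12,interpolation=cv2.INTER_CUBIC))"
```

```text
[402.  256.1  24.9] [ 0.7 -0.3  0.6] 44.35462017315335 89.5195330829124
```

View pics/z4.png

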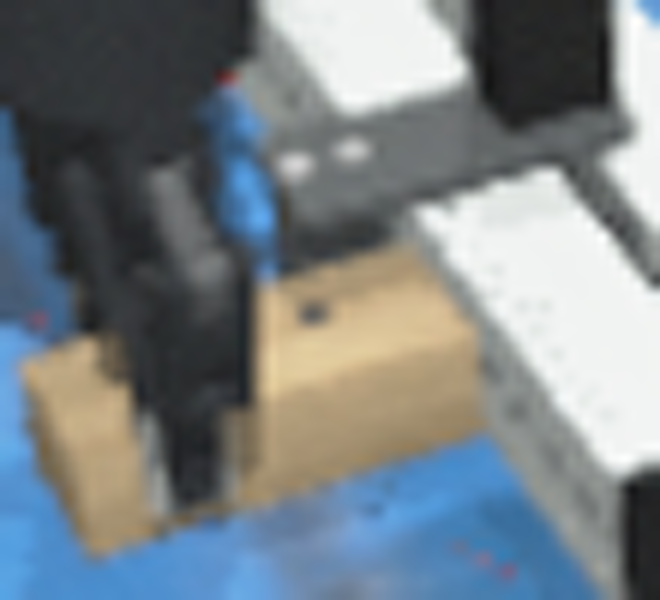

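>>> drive_tool(translation=[[0,1,0],[0,1,0]], spin=[0,0])

```text
time_s: 18.73
ee_pos: [402.0, 257.2, 24.9]
eef_rot: [0.71, 0.704, -0.007, 0.0]
force: [0.5, 0.0, 0.5]
opening: 44.4
```

>>> drive_tool(translation=[[0,1,0],[0,1,0]], spin=[0,0])

```text
time_s: 18.9
ee_pos: [402.0, 258.4, 24.9]
eef_rot: [0.71, 0.704, -0.007, 0.0]
force: [0.9, -0.5, 1.2]
opening: 44.0
```

>>> drive_tool(translation=[[0,1,0],[0,1,0]], spin=[0,0])

```text
time_s: 19.07
ee_pos: [402.0, 259.6, 24.9]
eef_rot: [0.71, 0.704, -0.007, 0.0]
force: [-0.2, -1.1, 0.5]
opening: 44.2
```

```bash
python3 v.py p5; python3 -c "
import cv2,numpy as np
a=[cv2.resize(cv2.imread(f'pics/p{i}f.png')[160:215,190:235],None,fx=8,fy=8,interpolation=cv2.INTER_CUBIC) for i in(3,5)]
cv2.imwrite('pics/z5.png',np.hstack(a))"
```

```text
[402.  259.5  24.9] [ 0.2  0.3 -0.1] 44.21972770830117 89.53216229927924
```

View pics/z5.png

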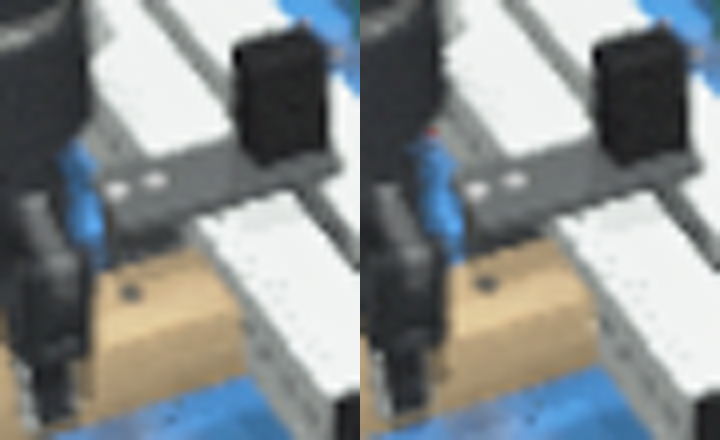

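>>> drive_tool(translation=[[0,1,0],[0,1,0]], spin=[0,0])

```text
time_s: 19.28
ee_pos: [402.0, 260.2, 24.9]
eef_rot: [0.71, 0.704, -0.007, 0.001]
force: [0.1, -2.8, 1.7]
opening: 44.2
```

```bash
python3 v.py p6
```

```text
[401.9 260.3  24.9] [-0.2 -3.5  2.2] 44.12759948326087 89.50750757393475
```

Contact with the leg: Fy is about −3 N. Next I'll re-seat against the rail while keeping that light contact.

>>> drive_tool(translation=[[1,0.5,0],[1,0.5,0]], spin=[0,0])

```text
time_s: 19.5
ee_pos: [402.0, 260.3, 24.9]
eef_rot: [0.71, 0.704, -0.008, 0.0]
force: [-4.2, -5.2, 8.4]
opening: 44.3
```

>>> drive_tool(translation=[[1,0.5,0],[1,0.5,0]], spin=[0,0])

```text
time_s: 19.67
ee_pos: [402.0, 260.3, 24.9]
eef_rot: [0.71, 0.704, -0.009, -0.0]
force: [-4.6, -3.7, 8.5]
opening: 44.2
```

```bash
python3 v.py p7; python3 -c "
import cv2,numpy as np
a=[cv2.resize(cv2.imread(f'pics/p{i}f.png')[160:220,182:232],None,fx=7,fy=7,interpolation=cv2.INTER_CUBIC) for i in(3,7)]
cv2.imwrite('pics/z6.png',np.hstack(a))"
```

```text
[402.  260.3  24.9] [-3.1 -4.6  6.4] 44.001200095376326 89.48466280494955
```

View pics/z6.png

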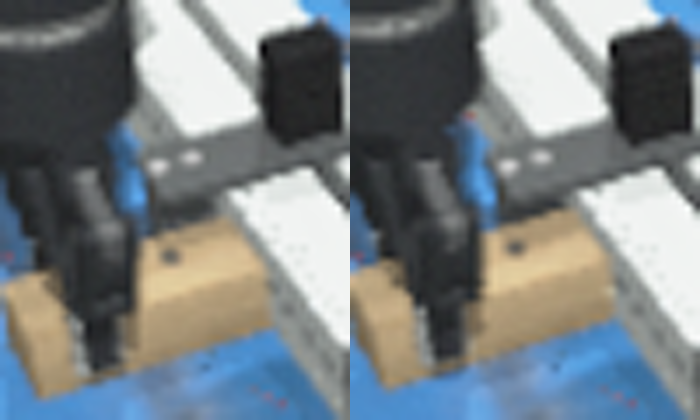

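>>> drive_tool(translation=[[0,0,0],[0,0,0],[0,0,0],[0,0,0],[0,0,0],[0,0,0]], spin=[0,0,0,0,0,0], gripper=62)

```text
time_s: 20.22
ee_pos: [402.1, 260.4, 24.9]
eef_rot: [0.71, 0.704, -0.009, -0.0]
force: [0.1, -0.5, -0.1]
opening: 62.0
```

>>> drive_tool(translation=[[0,0,10],[0,0,30],[0,0,60],[-5,-5,95],[-15,-20,125],[-25,-45,150],[-30,-75,160],[-35,-110,160],[-40,-145,160],[-45,-180,160],[-50,-210,160],[-50,-225,160]], spin=[0,0,0,0,0,0,0,0,0,0,0,0])

```text
time_s: 21.22
ee_pos: [350.9, 33.1, 185.7]
eef_rot: [0.711, 0.703, -0.009, 0.0]
force: [0.8, -0.0, 0.5]
opening: 62.3
```

Run:
```python
from m import *
s=env.camera('scene');t=env.camera('top');cv2.imwrite('pics/q1.png',s);cv2.imwrite('pics/q2.png',t)
cv2.imwrite('pics/q1z.png',cv2.resize(s[135:235,165:265],None,fx=6,fy=6,interpolation=cv2.INTER_CUBIC))
cv2.imwrite('pics/q2z.png',cv2.resize(t[180:255,150:250],None,fx=8,fy=8,interpolation=cv2.INTER_CUBIC))
print(env.get_state()['ee_pos'],env.get_state()['force'],env.get_state()['time_s'])
```

```text
[352.02592003  33.55132504 185.71693795] [ 3.22609102e-01  2.36122034e-04 -4.47291600e-01] 21.3167
```

View pics/q1z.png

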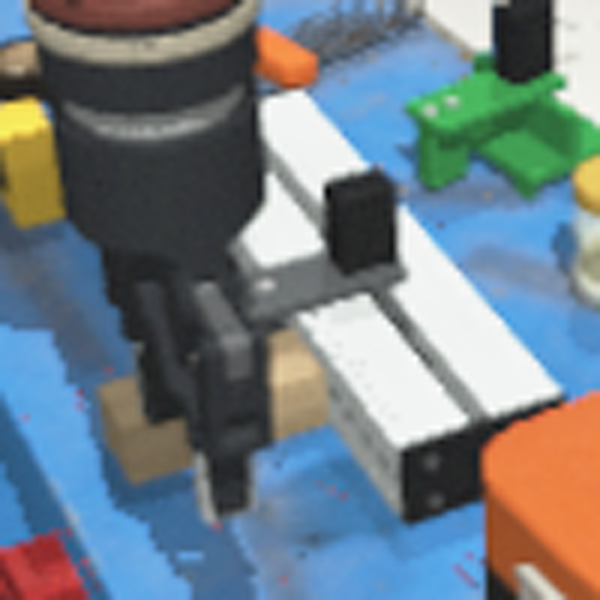

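View pics/q2z.png

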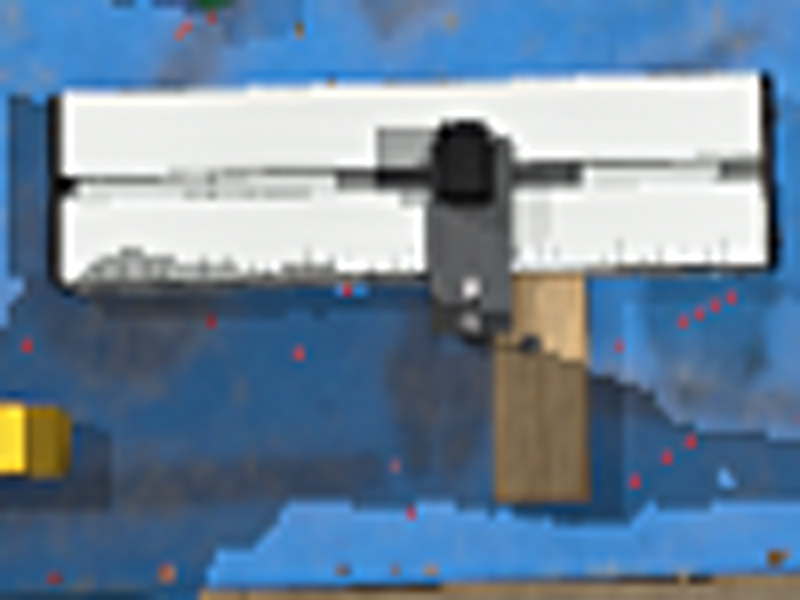

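>>> drive_tool(translation=[[-10,-30,10],[-20,-60,30],[-30,-95,60],[-30,-130,90],[-30,-165,110],[-30,-200,120],[-30,-230,120],[-30,-230,120]], spin=[0,0,0,0,0,0,0,0])

```text
time_s: 21.98
ee_pos: [323.0, -201.1, 307.1]
eef_rot: [0.713, 0.701, -0.009, 0.002]
force: [-0.5, 1.3, -1.1]
opening: 62.4
```

Run:
```python
from m import *
s=env.camera('scene');t=env.camera('top');cv2.imwrite('pics/r1.png',s);cv2.imwrite('pics/r2.png',t)
cv2.imwrite('pics/r1z.png',cv2.resize(s[150:222,175:247],None,fx=8,fy=8,interpolation=cv2.INTER_CUBIC))
cv2.imwrite('pics/r2z.png',cv2.resize(t[190:245,185:235],None,fx=10,fy=10,interpolation=cv2.INTER_CUBIC))
print(env.get_state()['ee_pos'])
```

```text
[ 322.0618939  -196.72500316  305.9533353 ]
```

View pics/r1z.png

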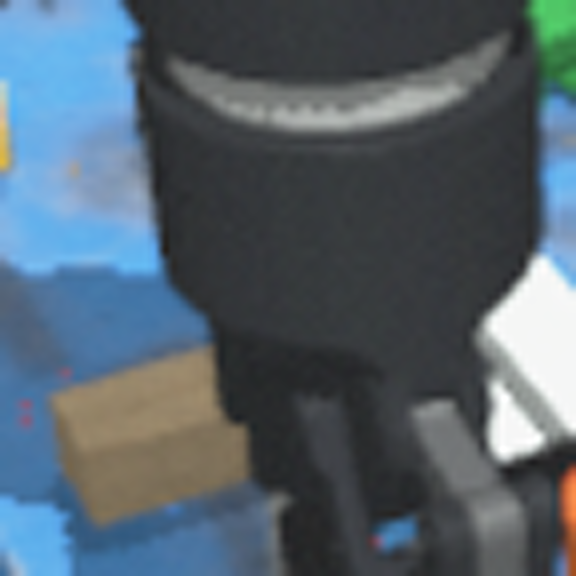

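View pics/r2z.png

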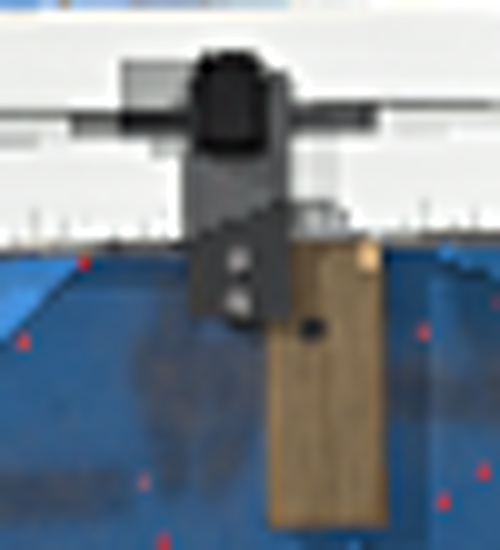

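>>> drive_tool(translation=[[-10,35,0],[-15,72,0],[-20,110,0],[-25,150,0],[-30,190,0],[-30,230,0],[-30,270,0],[-30,310,0],[-35,350,0],[-40,390,0],[-50,430,0],[-65,470,0]], spin=[0,0,0,0,0,0,0,0,0,0,0,0])

```text
time_s: 23.08
ee_pos: [256.0, 272.5, 306.1]
eef_rot: [0.711, 0.703, -0.008, 0.0]
force: [1.9, -0.5, 0.7]
opening: 62.3
```

>>> drive_tool(translation=[[-15,35,0],[-30,70,0],[-50,105,0],[-70,135,0],[-90,165,0],[-110,190,0],[-120,205,0]], spin=[0,0,0,0,0,0,0])

```text
time_s: 23.67
ee_pos: [131.3, 479.4, 305.9]
eef_rot: [0.71, 0.704, -0.009, -0.0]
force: [0.6, -0.8, -0.5]
opening: 61.8
```

Run:
```python
from m import *
s=env.camera('scene');t=env.camera('top');cv2.imwrite('pics/u1.png',s);cv2.imwrite('pics/u2.png',t)
cv2.imwrite('pics/u1z.png',cv2.resize(s[140:222,170:252],None,fx=7,fy=7,interpolation=cv2.INTER_CUBIC))
cv2.imwrite('pics/u2z.png',cv2.resize(t[190:245,185:235],None,fx=10,fy=10,interpolation=cv2.INTER_CUBIC))
print(env.get_state()['ee_pos'])
c=lambda x,y:((x+.5)/10-.5+185,(y+.5)/10-.5+190)
for p in((382,250),(387,522),(270,525),(271,340)): print(ray('top',*c(*p),36).round(1))
```

```text
[132.0665293  479.09342751 305.69779732]
[478.2 234.3  36. ]
[372.9 234.5  36. ]
[373.1 279.5  36. ]
[444.4 277.9  36. ]
```

View pics/u1z.png

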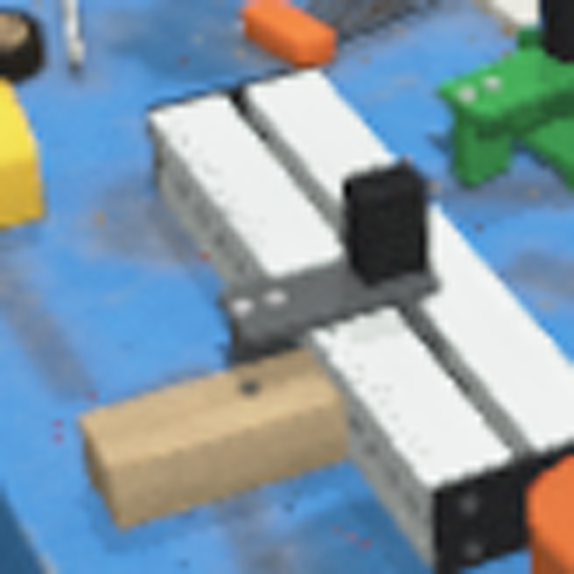

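View pics/u2z.png

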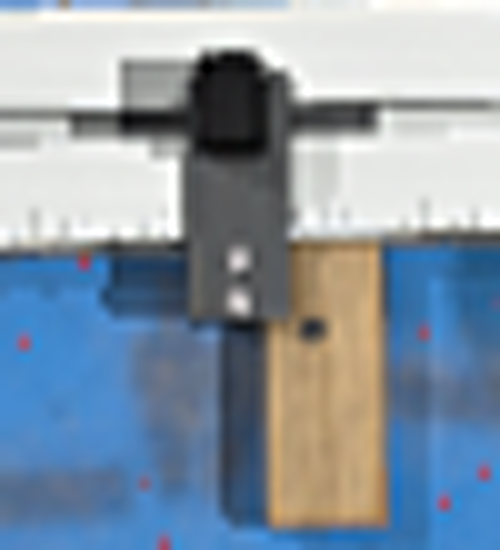

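Run:
```python
from m import *
t0=cv2.imread('pics/top0.png');t=cv2.imread('pics/u2.png');s0=cv2.imread('pics/scene0.png');s=cv2.imread('pics/u1.png')
for nm,a,b,(y0,y1,x0,x1) in(('jar s',s0,s,(158,188,258,280)),('tape s',s0,s,(148,174,158,178)),('rail end t',t0,t,(185,218,225,250)),('jar t',t0,t,(155,175,203,222))):
    print(nm,cv2.absdiff(a,b)[y0:y1,x0:x1].mean().round(2))
f=lambda p:((proj('scene',p)+.5-[170,140])*7-.5).round().tolist()
for h in(0,8):
  for y in (286,288.5): print(h,y,'plate FR top',f([462,y-20,59+h]),'plate FL',f([462,y+20,59+h]),'plate BR',f([575,y-20,59+h]),'gripR',f([545,y-12,109+h]),'grip near',f([509,y-12,109+h]))
t=t.copy();g=((t.max(2)<35)).astype(np.uint8); g[:,:200]=0;g[:,216:]=0;g[:193]=0;g[207:]=0
c=max(cv2.findContours(g,0,2)[0],key=cv2.contourArea)[:,0];print(cv2.minAreaRect(rect('top',c,109)))
```

```text
jar s 0.87
tape s 0.87
rail end t 0.55
jar t 0.67
0 286 plate FR top [273.0, 330.0] plate FL [240.0, 285.0] plate BR [502.0, 262.0] gripR [430.0, 179.0] grip near [356.0, 200.0]
0 288.5 plate FR top [271.0, 327.0] plate FL [238.0, 282.0] plate BR [499.0, 259.0] gripR [428.0, 176.0] grip near [354.0, 197.0]
8 286 plate FR top [271.0, 316.0] plate FL [238.0, 270.0] plate BR [501.0, 248.0] gripR [429.0, 164.0] grip near [355.0, 184.0]
8 288.5 plate FR top [269.0, 313.0] plate FL [236.0, 267.0] plate BR [499.0, 245.0] gripR [427.0, 161.0] grip near [352.0, 182.0]
((524.3798217773438, 286.3048095703125), (26.202953338623047, 34.18519592285156), 89.0607681274414)
```

The grip's top-right corner shows at about (428,180), which matches the home prediction of (430,179) and not the raised one of (429,164). The jar and tape patches are unchanged. Handing in.

```bash
python3 -c "
from rig import env
print(env.hand_in(), env.get_state()['time_s'])"
```

```text
the job is handed in; nothing more can be done
the job is handed in; nothing more can be done
```

I set the stop home in its notch, laid the offcut against the rail and the stop's leg, and handed the job in at about 24 s.

**Stop:** I pushed it right in 3 mm steps with the fingers loosely straddling the grip, until it fell home with the grip at y of about 287–290. Measured force stayed under 2 N throughout. The last scene view matches the home height (the raised position would sit about 15 zoomed pixels higher) and the stop is upright.

**Offcut:** It lies flat and square. Its right edge runs within about 0.1° of the robot's x axis, and I measured the rail square to that axis within about 0.4°. Before letting go I felt its end against the rail (about 4–6 N) and its side against the leg (about 3–5 N). The top view puts its far end at x of about 483, against a rail front face at about 482.

**Bystanders:** The picture patches around the jar and the tape measure are unchanged.

**Weak points in the checks:**
- The offcut's left edge reads 278–279.5 mm in the top view, against about 283 mm from the tool position. I put this down to image resolution (a pixel is about 4 mm), and the contact forces showed no gap.
- After letting go, the images cannot show a gap of under 1 mm, and I did not nudge the offcut again.

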